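# Clear the drive deck and hold the belt tensioner back

## Task

Take the green scraper block and push the three loose brass chips with it, not with the fingers, off the aluminium drive deck onto the bench, then put the block down on the bench clear of the deck. Then swing the sprung blue tensioner arm by its upright post, clockwise seen from above, all the way to its stop and hold it there with the fingers, ready for a belt to be fitted: finish while still holding it against its spring. Leave the blue-capped jar and the tip box where they stand.

Things in the scene. Friction and masses are not known exactly. Their poses are not given: they have to be found in the camera images.
- deck: fixed aluminium plate, 180 (x) x 240 (y) x 18 mm high, on the bench; origin: centre of its underside; x away from the robot at yaw 0. Front half (x under 20 mm) bare but for the chips. Behind, in its frame: black pivot body (axis x 60, y 60; radius 33, its hub up to 65 mm above the bench) on a hanger strip to y 109; grey pulley (x 60, y -93, radius 21, top 44 above the bench)
- tensioner (a joint): angle of the blue arm, rad: 0 at rest, where its spring keeps it, pointing along the deck's -y; grows clockwise seen from above (the arm's end swings to the deck's front, -x, then toward +y) up to the fixed stop at 1.05. The spring pulls the post back with about 3 N at rest, 8 N at the stop, and returns the arm at once when let go
- post (a point): grip point on the upright round steel post with red cap at the arm's end, 105 mm from the pivot axis, 78 mm above the bench; post 12 mm thick (cap 14), free from 49 to 95 mm above the bench. Below it: arm plate (18 mm wide, 43 to 49 mm above the bench) and white idler roller (radius 16, 24 to 40 mm above the bench)
- scraper: loose green scraper block with black rubber foot, about 0.12 kg, standing on its foot; origin: centre of its underside. Foot 104 mm long (its x) x 34 (its y) x 10 high; body 100 x 30 mm up to 30 mm; grip 70 mm long (x) x 22 mm thick (y) from 30 to 72 mm high, to be pinched across y
- chip_1: loose brass chip no. 1, 16 x 12 x 8 mm with a small burr, 12 g; origin at its middle; at first lying on the bare front half of the deck
- chip_2: loose brass chip no. 2, 16 x 12 x 8 mm with a small burr, 12 g; origin at its middle; at first lying on the bare front half of the deck
- chip_3: loose brass chip no. 3, 16 x 12 x 8 mm with a small burr, 12 g; origin at its middle; at first lying on the bare front half of the deck
- jar: bystander: clear jar with a dark blue cap, 48 mm across, 94 mm high, left behind the deck; origin at the centre of its underside
- tips: bystander: pipette tip box with clear lid, 75 x 85 x 50 mm, to the right in front; origin at the centre of its underside
Not all that is in view belongs to the job. There is more than one size of the scraper; the job needs the larger.

How it is judged:
On the way, in this order (a step that is already met when the one before it is completed fails the run):
1. the scraper block is held in the fingers over the deck (contact force between the fingers and scraper above 1 N and height (world z) of scraper above 0.012 m and x of scraper in the frame of deck between -0.13 and 0.13 m and y of scraper in the frame of deck between -0.16 and 0.16 m), for 0.1 s.
2. all three chips are off the deck, on the bench (height (world z) of chip_1 between -0.02 and 0.014 m and height (world z) of chip_2 between -0.02 and 0.014 m and height (world z) of chip_3 between -0.02 and 0.014 m), for 0.1 s.
3. the scraper block is put down on the bench, off the deck, and let go (height (world z) of scraper between -0.02 and 0.015 m and contact force between scraper and deck below 0.2 N and contact force between the fingers and scraper below 0.2 N), for 0.2 s.
4. the fingers hold the tensioner arm at its stop (value of joint tensioner above 1.02 rad and contact force between the fingers and tensioner above 2 N), for 0.2 s.
At the end, for the whole second after the job is handed in: The fingers hold the tensioner arm still (under 0.05 rad/s) within 0.03 rad of its stop with over 2 N, no block or chip bearing on it; all chips lie on the bench (middles under 14 mm above it); the block is on the bench, not touching the deck, not in the fingers (all of step 2 and all of step 3 and all of step 4 and velocity of joint tensioner between -0.05 and 0.05 rad/s and contact force between each of chip_1, chip_2, chip_3, scraper and tensioner below 0.3 N); the arm keeps its last pose, push and grip.
It fails at once if a chip is pushed with the fingers or the gripper instead of the block (contact force between any of the fingers, the arm and chip_1 above 1 N or contact force between any of the fingers, the arm and chip_2 above 1 N or contact force between any of the fingers, the arm and chip_3 above 1 N).
It fails at once if the blue-capped jar is shifted by over 20 mm or tipped (distance of jar from where it was at the start of the episode above 0.02 m or angle between jar's own z axis and vertical above 0.3 rad).
It fails at once if the tip box is shifted by over 20 mm or tipped (distance of tips from where it was at the start of the episode above 0.02 m or angle between tips's own z axis and vertical above 0.3 rad).
It also fails if it takes over 61 s, if anything falls off the work surface, if the arm or the gripper's body presses on something with over 40 N, if the wrist force passes 120 N, or if a joint passes its speed limit or range.

## Robot

A 7-joint arm with a two-finger parallel gripper is mounted at the origin on a cart in front of the work surface, level with it; the furniture and walls round the work are solid. World frame = base frame: x ahead of the robot, y to its left, z up, the work surface at z = 0. Lengths are in m, angles in rad, forces in N, time in s.
With the tool pointing down it reaches from about 0.4 to 0.85 m from the base axis. Payload 10.4 kg.
Tool frame: the origin (TCP) lies at the very end of the fingers, on their centre line; the grasp point (between the pads) lies env.hold_point_z behind it (env.hold_point_z is the distance from the TCP to the grasp point, in m); z points along the fingers, y is the direction in which the jaws open and shut (so a half turn about z gives the same grasp; the last joint's range is limited). The gripper opens to 85 mm and grips with 20 to 120 N. Pads are 22 mm wide; open, the fingers measure 114 mm over their backs; the gripper's body (76 mm by 85 mm) begins 54 mm behind the grasp point. The pads swing forward as they close: fully open they stand 13 mm farther back than shut.
Start: joints at [-1.204, 0.332, -0.065, 1.46, 0.022, 1.35, -0.088], TCP at [0.237, 0.578, 0.231] pointing down, gripper open.
Joint ranges: [-2.6, 2.6], [-0.5, 2.12], [-1.47, 1.34], [0.16, 2.42], [-1.27, 4.41], [0.06, 2.06], [-2.6, 2.6]. Speed limits (rad/s): [2.22, 2.22, 2.79, 2.79, 3.14, 3.14, 3.14].

## Interface

Orientations are given as a unit quaternion [w, x, y, z].
In Python, from cell import state, viewer, order, finder, env gives the robot as it stands. The module is installed in compiled form; this text tells all that it offers.
- The arm moves only by the tool send_rows, never from a script. Its argument "targets" is a list that holds one entry, the list of rows, each a list of 5 numbers: the shift along the world's x, y, z in mm, then the turn about the world's z in rad, then the finger opening in mm, from 0 to 85.4. In form: [[[x, y, z, roll, jaw], ...]]. A call has 1 to 12 rows; each row is the pose to reach, as a shift and turn from the pose commanded when the call began; what a row does not reach only later rows make up. A row lasts 1/8 s, in which the tool goes at most 62.5 mm and 10.7 degrees, less where a joint would pass 70% of its speed; a pose out of reach is approached as far as the arm can. A call with a gripper value outside its range is refused whole. The fingers move at their own pace and stop on an object; "grip_force" is the grip in N (left out, the last holds). Time passes only in rows, so rows that repeat a pose let the fingers close. It gives the time, the measured TCP pose, the force and the opening at its end, in the units of the state.
- state(): the state, without advancing time (a new reading comes with each control period).
- viewer.grab_frame(name): name is "side" or "top" or "wrist"; returns a dict with "frame" (400x640x3 uint8, red, green, blue), "fx", "fy", "cx", "cy" (pixels), "k1" (the pictures are not rectified: a ray, as slopes to the right and down, at radius r is drawn at 1 + k1 r^2 times it, then the intrinsics apply), "T" (4x4, takes a point from camera to world coordinates). Camera axes: x right, y down, z forward; pixel columns grow to the right and rows downward; lengths in m; the calibration is good to about 2 mm. A picture is of the moment at which its call begins. There is no depth.
- order.close_job(): hands the job in, once; it reports no verdict.
Trained networks look in a picture, given as the dict that the camera call returned (one of the last four; its "shot" number tells which), for a name from the list of things; names that differ only in an ending like _2 or _b are one class to them, and where a whole thing is asked for, a point or a joint stands for the part that bears it (a point fixed in the world has none). Each returns a list of dicts, best first, with "conf" (0 to 1); they miss things now and then, are a little off and sometimes report something else, mostly with a low value. They report only what shows in the picture. A call takes as long as a camera call. They do not tell look-alikes from the thing itself.
- finder.recognise(picture, thing): "bbox" ([centre column, centre row, width, height] in pixels, round what is visible of it).
- finder.mark_of(picture, thing): "xy" ([column, row] in pixels: a listed point, or the origin of a listed thing).
The state is a dict: "time_s": time; "joints": joint angles; "joint_velocities": joint speeds; "effort": joint torques, N m; "ee_pos": TCP position; "tool_rot": TCP orientation; "ft_force": force on the tool from outside, world axes, zero at the start; "torque": the same for the moment, N m; "finger_gap": finger opening in m.
Only numpy, scipy, OpenCV 4.12 (cv2) and the standard library are available. Lean on these libraries where they do the work, as an engineer would, in place of code of your own. Each camera call takes 0.05 s, during which the arm holds its last target. There are 200 camera calls.

## Working session

There is one attempt and no reset: what is moved stays moved. The work goes in short steps, Python scripts to look and compute and a tool call to move; the robot and the scene stay as the last step left them, time stands still between calls to the robot, and variables do not carry over. Pictures are saved under pics/ and viewed, about 8 in all and at most 12, crops included, and the job is handed in when it is done.

Besides the shell and the picture viewer there is one more tool, called after "Call:" by a JSON object that holds its "fn" and its "kwargs". send_rows: Moves the arm, as the interface text tells. Its arguments: {"type":"object","properties":{"targets":{"type":"array","items":{"type":"array","items":{"type":"array","items":{"type":"number"}}}},"grip_force":{"type":"number"}},"required":["targets"]}

```bash
mkdir -p pics; cat > h.py <<'E'
import numpy as np, cv2
from cell import state, viewer, order, finder, env
def ray(p,uv):
    d=((uv[0]-p["cx"])/p["fx"],(uv[1]-p["cy"])/p["fy"])
    x,y=d
    for _ in range(20):
        s=1+p["k1"]*(x*x+y*y); x,y=d[0]/s,d[1]/s
    T=np.array(p["T"]); return T[:3,3],T[:3,:3]@np.array([x,y,1.])
def at(p,uv,z):
    o,d=ray(p,uv); return o+d*(z-o[2])/d[2]
def proj(p,P):
    T=np.array(p["T"]); q=T[:3,:3].T@(np.array(P)-T[:3,3]); x,y=q[:2]/q[2]; s=1+p["k1"]*(x*x+y*y)
    return np.array([p["fx"]*x*s+p["cx"],p["fy"]*y*s+p["cy"]])
def save(p,n,box=None,k=1):
    f=p["frame"][:,:,::-1]
    if box: f=f[box[1]:box[3],box[0]:box[2]]
    cv2.imwrite("pics/"+n,cv2.resize(f,None,fx=k,fy=k,interpolation=cv2.INTER_CUBIC))
E
python3 - <<'E'
from h import *
print(env.hold_point_z, state())
zs=dict(deck=0,post=.078,scraper=0,chip_1=.022,jar=0,tips=0)
for c in("top","side"):
    p=viewer.grab_frame(c); save(p,c+"0.png")
    print(c,np.array(p["T"])[:3,3])
    for t in zs:
        for r in finder.mark_of(p,t)[:5]: print(t,"mark",np.round(r["xy"]),round(r["conf"],2),np.round(at(p,r["xy"],zs[t]),3))
        for r in finder.recognise(p,t)[:4]: print(t,"box",np.round(r["bbox"]),round(r["conf"],2))
E
```

```text
0.0187 {'time_s': 0.0, 'joints': array([-1.20360285,  0.33286224, -0.06468598,  1.46092423,  0.02155968,
        1.34990964, -0.08847601]), 'joint_velocities': array([ 0.00103361, -0.00073721, -0.00108114, -0.0022313 ,  0.00046127,
        0.00124893, -0.0003365 ]), 'effort': array([ 1.54422094e-03, -6.25440931e+01,  5.05112554e-02, -3.91607165e+01,
        1.63423747e-02,  9.73346236e-03, -3.09873087e-05]), 'ee_pos': array([0.23735717, 0.57777282, 0.23053006]), 'tool_rot': array([-1.21370093e-04,  1.93654147e-01,  9.81069607e-01, -6.94552183e-04]), 'ft_force': array([-0.45683474,  0.57529856, -0.17166893]), 'torque': array([ 0.00333318,  0.02375375, -0.02432798]), 'finger_gap': 0.08543028973738373}
top [ 0.29720642 -0.18004371  0.99531337]
deck mark [281. 194.] 0.96 [ 0.531 -0.105  0.   ]
deck box [280. 194. 107.  84.] 0.73
post mark [303. 166.] 0.87 [ 0.579 -0.16   0.078]
post box [278. 162.  55.  22.] 0.62
post box [435. 288.  48.  39.] 0.55
scraper mark [370. 211.] 0.92 [ 0.488 -0.321  0.   ]
scraper mark [412. 221.] 0.64 [ 0.464 -0.422  0.   ]
scraper box [372. 209.  17.  31.] 0
[... 549 characters left out ...]
226]
deck mark [316. 211.] 0.82 [ 0.522 -0.113  0.   ]
post mark [344. 188.] 0.66 [ 0.577 -0.162  0.078]
post box [339. 191.  26.  33.] 0.78
scraper mark [339. 256.] 0.92 [ 0.486 -0.316  0.   ]
scraper box [343. 248.  37.  32.] 0.83
scraper box [356. 280.  57.  52.] 0.8
chip_1 mark [301. 219.] 0.58 [ 0.458 -0.171  0.022]
chip_1 mark [285. 194.] 0.55 [ 0.47  -0.027  0.022]
chip_1 mark [292. 204.] 0.5 [ 0.469 -0.088  0.022]
chip_1 box [300. 218.  10.   5.] 0.52
jar mark [340. 172.] 0.84 [0.696 0.09  0.   ]
jar box [282. 317.  50.  60.] 0.72
jar box [340. 156.  15.  34.] 0.56
jar box [339. 192.  25.  35.] 0.17
tips mark [282. 326.] 0.86 [ 0.303 -0.46   0.   ]
tips box [284. 316.  48.  57.] 0.79
```

```bash
python3 - <<'E'
import cv2
f=cv2.imread("pics/top0.png");g=cv2.imread("pics/side0.png")
cv2.imwrite("pics/top0c.png",cv2.resize(f[90:320,180:480],None,fx=2.6,fy=2.6,interpolation=cv2.INTER_CUBIC))
E
```

```text
(no output)
```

View pics/top0c.png

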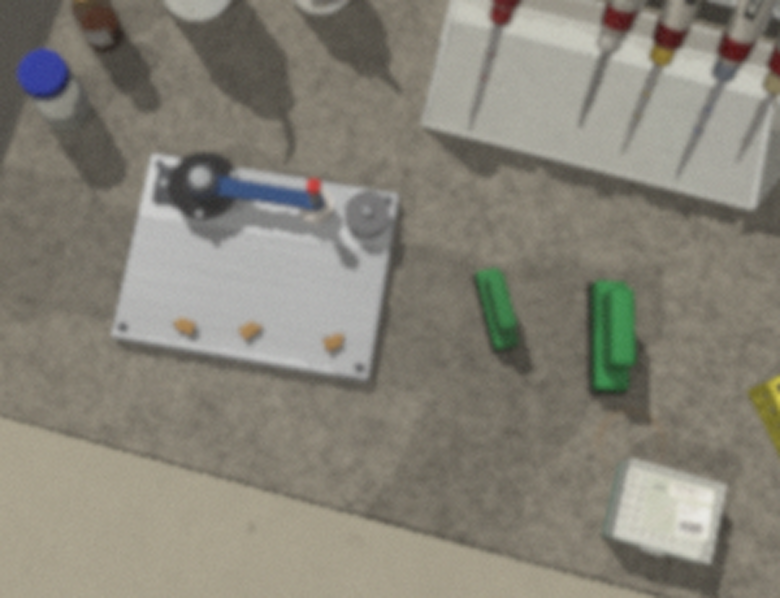

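View pics/side0.png

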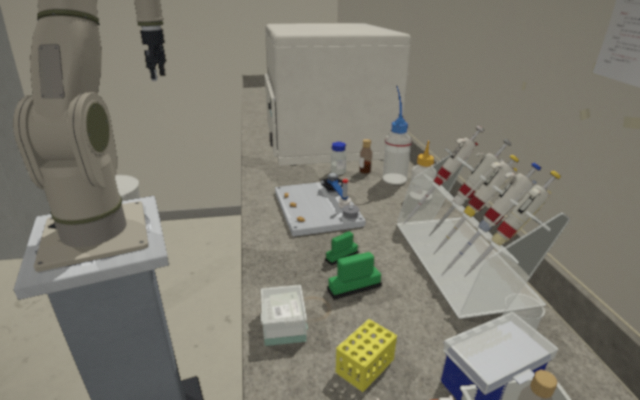

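The larger block is the right one, near (412,221) in the full top picture. The smaller look-alike is left of it at (370,211). The three chips lie along the deck's front edge. The jar is at upper left, and the tip box is at lower right around (436,289).

```bash
python3 - <<'E'
from h import *
p=viewer.grab_frame("top")
c=lambda u,v,z: at(p,(180+u/2.6,90+v/2.6),z)
n=dict(TL=(152,155,.018),TR=(398,190,.018),BR=(368,380,.018),BL=(113,338,.018),
 gripA=(622,284,.072),gripB=(622,365,.072),footA=(595,281,.005),footB=(595,391,.005),
 edge1=(0,415,0),edge2=(370,510,0),edge3=(650,582,0),c1=(185,327,.022),c2=(250,331,.022),c3=(333,343,.022),tips1=(628,458,.05),tips2=(726,487,.05),tips3=(612,535,.05))
for k,v in n.items(): print(k,np.round(c(*v),3))
C=[c(*n[k])for k in("TL","TR","BR","BL")]
print("deck ctr",sum(C)/4,"yaw",np.arctan2(*( (C[0]-C[1]+C[3]-C[2])[:2]))*-1)
r=finder.mark_of(p,"deck")[0]["xy"];print(at(p,r,0))
for t in("post","scraper","chip_1"): print(t,[(np.round(at(p,r["xy"],dict(post=.078,scraper=0,chip_1=.022)[t]),3),round(r["conf"],2)) for r in finder.mark_of(p,t)])
E
```

```text
TL [0.638 0.002 0.018]
TR [ 0.604 -0.232  0.018]
BR [ 0.424 -0.203  0.018]
BL [0.462 0.03  0.018]
gripA [ 0.501 -0.425  0.072]
gripB [ 0.43  -0.421  0.072]
footA [ 0.519 -0.417  0.005]
footB [ 0.415 -0.412  0.005]
edge1 [0.393 0.135 0.   ]
edge2 [ 0.309 -0.205  0.   ]
edge3 [ 0.246 -0.454  0.   ]
c1 [ 0.472 -0.036  0.022]
c2 [ 0.468 -0.096  0.022]
c3 [ 0.457 -0.171  0.022]
tips1 [ 0.352 -0.427  0.05 ]
tips2 [ 0.327 -0.511  0.05 ]
tips3 [ 0.287 -0.41   0.05 ]
deck ctr [ 0.53203512 -0.10099861  0.018     ] yaw -0.1544199445007135
[ 0.5349216  -0.10501189  0.        ]
post [(array([ 0.587, -0.154,  0.078]), 0.81)]
scraper [(array([ 0.47 , -0.424,  0.   ]), 0.82), (array([ 0.492, -0.327,  0.   ]), 0.82)]
chip_1 [(array([ 0.465, -0.03 ,  0.022]), 0.57), (array([ 0.462, -0.168,  0.022]), 0.51), (array([ 0.474, -0.091,  0.022]), 0.37), (array([0.688, 0.079, 0.022]), 0.3)]
```

Call:
{"fn": "send_rows", "kwargs": {"targets": [[[22, -54, 0, -0.18, 85], [43, -107, 0, -0.36, 85], [65, -160, 0, -0.54, 85], [86, -214, 0, -0.72, 85], [108, -267, 0, -0.9, 85], [130, -320, 0, -1.08, 85], [151, -374, 0, -1.26, 85], [173, -428, 0, -1.44, 85], [179, -488, 0, -1.62, 85], [185, -548, 0, -1.8, 85], [191, -608, 0, -1.98, 85], [197, -668, 0, -2.16, 85]]]}}

```text
time_s: 3.05
ee_pos: [0.4344, -0.0918, 0.2317]
tool_rot: [-0.0, 0.957, 0.289, 0.001]
ft_force: [1.6, 0.3, -0.6]
finger_gap: 0.0851
```

Call:
{"fn": "send_rows", "kwargs": {"targets": [[[6, -60, 5, -0.16, 85], [12, -120, 10, -0.32, 85], [18, -180, 15, -0.48, 85], [24, -240, 20, -0.64, 85], [30, -300, 20, -0.64, 85], [32, -331, 20, -0.64, 85], [32, -331, 20, -0.64, 85]]]}}

```text
time_s: 3.92
ee_pos: [0.4652, -0.4234, 0.2508]
tool_rot: [0.001, 1.0, -0.026, -0.001]
ft_force: [-0.3, 0.8, -0.1]
finger_gap: 0.0851
```

```bash
python3 - <<'E'
from h import *
p=viewer.grab_frame("wrist"); save(p,"w1.png"); s=state(); print(s["ee_pos"],s["tool_rot"],s["joints"])
print(np.round(p["T"],3))
for r in finder.mark_of(p,"scraper"): print(r, at(p,r["xy"],0))
for r in finder.recognise(p,"scraper"): print(r)
E
```

```text
[ 0.46593    -0.42162525  0.25095845] [ 2.09291781e-04  9.99687016e-01 -2.50105933e-02 -5.44849681e-04] [ 0.00640095  0.43537759  0.90125433  1.46065369 -0.34052492  1.40995882
 -0.7044601 ]
[[-0.052 -0.964 -0.259  0.53 ]
 [-0.999  0.051  0.011 -0.427]
 [ 0.002  0.26  -0.966  0.395]
 [ 0.     0.     0.     1.   ]]
{'xy': [237.3, 150.5], 'conf': 0.71} [ 0.49113085 -0.31721051  0.        ]
{'xy': [324.3, 169.9], 'conf': 0.59} [ 0.4616416 -0.4219847  0.       ]
{'bbox': [235.2, 150.3, 40.3, 68.6], 'conf': 0.94}
```

View pics/w1.png

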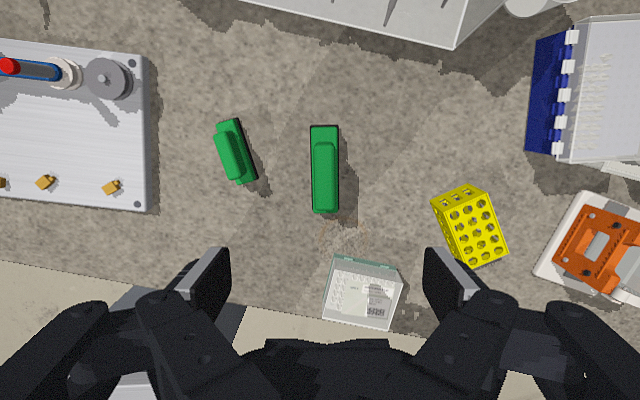

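The wrist picture shows the large block at about (325,168), nearly aligned with the tool, with clear space round it. The deck corner and two of the chips are on the left, at (46,181) and (112,187).

```bash
python3 - <<'E'
from h import *
p=viewer.grab_frame("wrist")
for n,uv,z in[("gripfar",(324,142),.072),("gripnear",(325.5,211),.072),("footFL",(310,126),.01),("footFR",(338,126),.01),("footNL",(312,212),.01),("deckFR",(146,211),.018),("deckBR",(144,55),.018),("chipA",(46,181),.022),("chipB",(112,187),.022)]:
    print(n,np.round(at(p,uv,z),4))
E
```

```text
gripfar [ 0.5042 -0.4201  0.072 ]
gripnear [ 0.4325 -0.4182  0.072 ]
footFL [ 0.5182 -0.4039  0.01  ]
footFR [ 0.5166 -0.4367  0.01  ]
footNL [ 0.413  -0.4001  0.01  ]
deckFR [ 0.4264 -0.1971  0.018 ]
deckBR [ 0.6023 -0.2287  0.018 ]
chipA [ 0.47   -0.0878  0.022 ]
chipB [ 0.4591 -0.1647  0.022 ]
```

Call:
{"fn": "send_rows", "kwargs": {"targets": [[[2, 3, -60, 0.02, 70], [2, 3, -120, 0.02, 70], [2, 3, -170, 0.02, 70], [2, 3, -200, 0.02, 70], [2, 3, -213, 0.02, 70], [2, 3, -213, 0.02, 70], [2, 3, -213, 0.02, 10], [2, 3, -213, 0.02, 10], [2, 3, -213, 0.02, 10], [2, 3, -213, 0.02, 10], [2, 3, -213, 0.02, 10]]], "grip_force": 50}}

```text
time_s: 5.5
ee_pos: [0.4687, -0.4182, 0.039]
tool_rot: [0.0, 1.0, -0.014, 0.0]
ft_force: [-1.1, 1.5, 5.6]
finger_gap: 0.0212
```

Call:
{"fn": "send_rows", "kwargs": {"targets": [[[0, 0, 50, 0, 10], [0, 5, 100, 0, 10], [8, 50, 130, 0.18, 10], [16, 100, 130, 0.36, 10], [24, 150, 130, 0.54, 10], [32, 200, 130, 0.72, 10], [40, 250, 130, 0.9, 10], [49, 300, 130, 1.08, 10], [57, 348, 110, 1.26, 10], [57, 348, 70, 1.44, 10], [57, 348, 50, 1.44, 10], [57, 348, 50, 1.44, 10]]]}}

```text
time_s: 7.0
ee_pos: [0.5242, -0.0699, 0.087]
tool_rot: [-0.001, 0.761, 0.649, -0.001]
ft_force: [0.4, -0.8, -0.2]
finger_gap: 0.0213
```

```bash
python3 - <<'E'
from h import *
p=viewer.grab_frame("wrist"); save(p,"w2.png"); s=state(); print(s["ee_pos"],s["tool_rot"],s["ft_force"],s["finger_gap"])
for r in finder.mark_of(p,"chip_1"): print(r, at(p,r["xy"],.022))
E
```

```text
[ 0.52512713 -0.07006765  0.08824822] [-2.29055549e-04  7.61250943e-01  6.48457164e-01 -5.05042958e-04] [-0.14629619 -0.24456713 -1.11930823] 0.021206709894378523
{'xy': [241.1, 170.8], 'conf': 0.71} [ 0.47282149 -0.03399886  0.022     ]
{'xy': [253.3, 253.5], 'conf': 0.67} [ 0.46790705 -0.0930807   0.022     ]
```

View pics/w2.png

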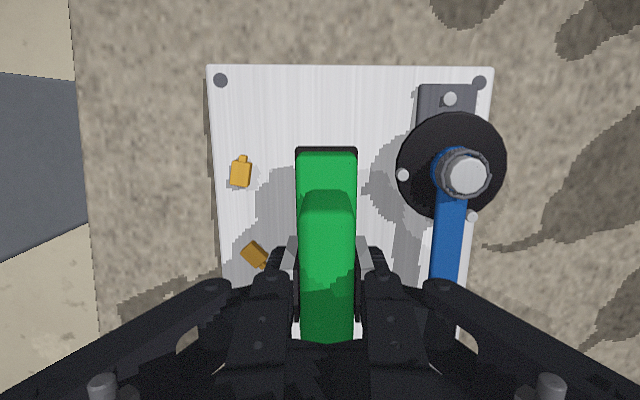

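Call:
{"fn": "send_rows", "kwargs": {"targets": [[[0, 0, -20, 0, 10], [0, 0, -30, 0, 10], [0, 0, -30, 0, 10], [-15, 2, -30, 0, 10], [-28, 4, -30, 0, 10], [-40, 6, -30, 0, 10], [-52, 8, -30, 0, 10], [-64, 10, -30, 0, 10], [-76, 12, -30, 0, 10], [-80, 13, -30, 0, 10], [-80, 13, -30, 0, 10]]]}}

```text
time_s: 8.48
ee_pos: [0.4455, -0.0567, 0.0585]
tool_rot: [0.0, 0.761, 0.649, 0.0]
ft_force: [-0.2, -0.2, -1.5]
finger_gap: 0.0214
```

```bash
python3 - <<'E'
from h import *
s=state(); print(s["ee_pos"],s["ft_force"],s["finger_gap"])
for c in("wrist","top"):
    p=viewer.grab_frame(c); save(p,c+"3.png")
    for r in finder.mark_of(p,"chip_1"): print(c,r, at(p,r["xy"],.022),at(p,r["xy"],.004))
E
```

```text
[ 0.44549808 -0.05668488  0.05845784] [-0.2313825  -0.22146049 -1.46694808] 0.02137821797512011
wrist {'xy': [294.8, 180.1], 'conf': 0.81} [ 0.43187149 -0.02711708  0.022     ] [ 0.42953029 -0.03051377  0.004     ]
top {'xy': [305.1, 217.9], 'conf': 0.47} [ 0.46673095 -0.16439555  0.022     ] [ 0.46986606 -0.16410616  0.004     ]
```

View pics/wrist3.png

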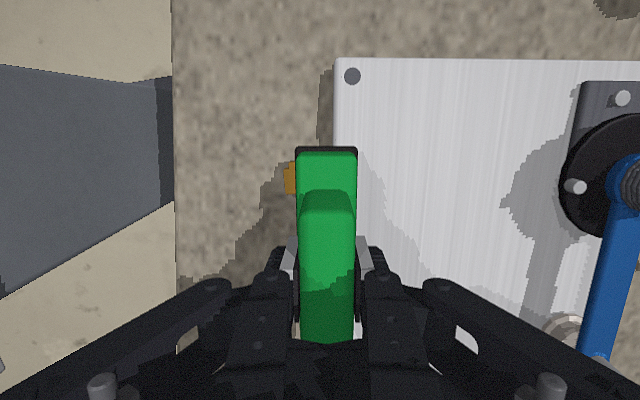

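Call:
{"fn": "send_rows", "kwargs": {"targets": [[[0, 0, 20, 0, 10], [0, 0, 40, 0, 10], [30, -56, 40, 0, 10], [63, -118, 40, 0, 10], [63, -118, 30, 0, 10], [63, -118, 10, 0, 10], [63, -118, 0, 0, 10], [63, -118, 0, 0, 10], [48, -116, 0, 0, 10], [35, -114, 0, 0, 10], [23, -112, 0, 0, 10], [11, -110, 0, 0, 10]]]}}

```text
time_s: 10.18
ee_pos: [0.4559, -0.1666, 0.0585]
tool_rot: [0.0, 0.761, 0.649, 0.0]
ft_force: [-0.5, -0.2, -0.5]
finger_gap: 0.0215
```

Call:
{"fn": "send_rows", "kwargs": {"targets": [[[-12, 2, 0, 0, 10], [-24, 4, 0, 0, 10], [-30, 5, 0, 0, 10], [-30, 5, 0, 0, 10]]]}}

```text
time_s: 10.68
ee_pos: [0.4263, -0.1617, 0.0584]
tool_rot: [0.0, 0.761, 0.649, 0.0]
ft_force: [-0.4, 1.2, -1.1]
finger_gap: 0.0218
```

```bash
python3 - <<'E'
from h import *
s=state(); print(s["ee_pos"],s["ft_force"],s["finger_gap"])
for c in("wrist","top","side"):
    p=viewer.grab_frame(c); save(p,c+"4.png")
    for r in finder.mark_of(p,"chip_1"): print(c,r, at(p,r["xy"],.022),at(p,r["xy"],.004))
E
```

```text
[ 0.42632703 -0.16172811  0.0584436 ] [-0.44120322  1.24120291 -1.11804649] 0.021835312204042244
wrist {'xy': [299.1, 214.8], 'conf': 0.64} [ 0.41138894 -0.15304515  0.022     ] [ 0.40891498 -0.15851949  0.004     ]
wrist {'xy': [318.4, 85.2], 'conf': 0.64} [ 0.43453977 -0.083536    0.022     ] [ 0.43436787 -0.0820985   0.004     ]
side {'xy': [346.2, 184.7], 'conf': 0.7} [ 0.6474537 -0.0443091  0.022    ] [ 0.66626858 -0.01036915  0.004     ]
side {'xy': [266.5, 206.9], 'conf': 0.49} [ 0.40289697 -0.07880848  0.022     ] [ 0.41257603 -0.04615731  0.004     ]
side {'xy': [279.4, 226.2], 'conf': 0.44} [ 0.40038263 -0.18122333  0.022     ] [ 0.40996777 -0.15239803  0.004     ]
```

Call:
{"fn": "send_rows", "kwargs": {"targets": [[[0, 0, 40, 0, 10], [20, -30, 80, 0, 10], [45, -60, 110, 0, 10], [45, -60, 110, 0, 10]]]}}

```text
time_s: 11.48
ee_pos: [0.4737, -0.2244, 0.1705]
tool_rot: [0.002, 0.762, 0.648, 0.001]
ft_force: [-0.0, 0.1, -0.9]
finger_gap: 0.0219
```

```bash
python3 - <<'E'
from h import *
s=state(); print(s["ee_pos"],s["ft_force"],s["finger_gap"])
F=[]
for c in("wrist","side","top"):
    p=viewer.grab_frame(c); 
    for r in finder.mark_of(p,"chip_1"): print(c,r, at(p,r["xy"],.022),at(p,r["xy"],.004))
    if c=="wrist": F.append(p["frame"])
    else:
        b=p["frame"][140:290,200:400] if c=="side" else p["frame"][150:300,200:400]
        F.append(cv2.resize(b,(400,300),interpolation=cv2.INTER_CUBIC))
im=np.vstack([cv2.resize(F[0],(480,300)),F[1]]) if 0 else np.hstack([F[1],F[2]])
im=np.vstack([cv2.resize(F[0],(800,500))[:300],im]);cv2.imwrite("pics/m5.png",im[:,:,::-1])
E
```

```text
[ 0.47365555 -0.22439498  0.1705293 ] [-5.95174744e-04  1.11313872e-01 -8.98723109e-01] 0.02194711313136179
wrist {'xy': [248.4, 125.3], 'conf': 0.7} [ 0.41462156 -0.1609854   0.022     ] [ 0.41040667 -0.16102881  0.004     ]
wrist {'xy': [254.5, 25.0], 'conf': 0.61} [ 0.43745833 -0.08317367  0.022     ] [ 0.43464668 -0.07843579  0.004     ]
wrist {'xy': [324.4, 234.4], 'conf': 0.37} [ 0.4643554  -0.27385434  0.022     ] [ 0.4631965  -0.28083319  0.004     ]
side {'xy': [275.5, 212.0], 'conf': 0.59} [ 0.41470044 -0.11323639  0.022     ] [ 0.42482044 -0.08187133  0.004     ]
side {'xy': [268.1, 206.2], 'conf': 0.44} [ 0.40774681 -0.0768876   0.022     ] [ 0.41760705 -0.04416467  0.004     ]
side {'xy': [280.3, 227.6], 'conf': 0.38} [ 0.40013937 -0.18797035  0.022     ] [ 0.40971543 -0.1593971   0.004     ]
```

View pics/m5.png

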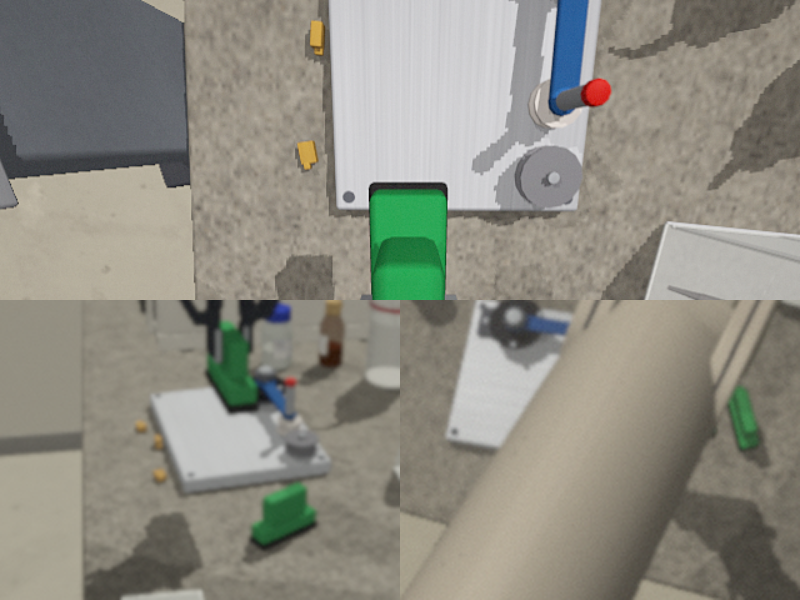

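The wrist and side pictures show three chips on the bench in front of a bare deck, at (317,37) and (306,153) in the wrist view. The block is still in the fingers. I'm setting it down in the clear spot near where it started.

Call:
{"fn": "send_rows", "kwargs": {"targets": [[[-2, -60, 0, 0, 10], [-4, -120, 0, 0, 10], [-6, -180, 0, 0, 10], [-6, -203, -30, 0, 10], [-6, -203, -80, 0, 10], [-6, -203, -110, 0, 10], [-6, -203, -122, 0, 10], [-6, -203, -127, 0, 10], [-6, -203, -129, 0, 10], [-6, -203, -129, 0, 10]]]}}

```text
time_s: 13.02
ee_pos: [0.466, -0.4251, 0.0403]
tool_rot: [0.001, 0.761, 0.649, 0.0]
ft_force: [0.7, 0.0, -0.6]
finger_gap: 0.0216
```

Call:
{"fn": "send_rows", "kwargs": {"targets": [[[0, 0, -1, 0, 10], [0, 0, -1, 0, 10], [0, 0, -1, 0, 70], [0, 0, -1, 0, 70], [0, 0, -1, 0, 70], [0, 0, -1, 0, 70], [0, 0, -1, 0, 70], [0, 0, 30, 0, 70], [0, 0, 80, 0, 70], [0, 30, 130, 0, 70], [10, 90, 150, 0, 70], [20, 110, 150, 0, 70]]]}}

```text
time_s: 14.52
ee_pos: [0.4871, -0.312, 0.1911]
tool_rot: [0.001, 0.76, 0.65, 0.002]
ft_force: [-0.0, -0.6, -0.9]
finger_gap: 0.07
```

```bash
python3 - <<'E'
from h import *
s=state(); print(s["ee_pos"],s["ft_force"],s["finger_gap"])
P=[]
for c in("wrist","side","top"):
    p=viewer.grab_frame(c); save(p,c+"6.png")
    for r in finder.mark_of(p,"post")[:2]: print(c,np.round(r["xy"]),r["conf"],np.round(at(p,r["xy"],.078),4))
    for r in finder.mark_of(p,"scraper")[:3]: print(c,"scr",np.round(r["xy"]),r["conf"],np.round(at(p,r["xy"],.0),4))
E
```

```text
[ 0.48712302 -0.31203343  0.1911002 ] [-0.03889428 -0.64683569 -0.89557498] 0.07000295012901364
wrist scr [331. 182.] 0.94 [ 0.4921 -0.3198  0.    ]
wrist scr [322. 280.] 0.58 [ 0.4635 -0.433   0.    ]
side [346. 190.] 0.63 [ 0.5734 -0.1791  0.078 ]
side scr [341. 258.] 0.65 [ 0.4867 -0.3239  0.    ]
side scr [356. 294.] 0.58 [ 0.4598 -0.4387  0.    ]
top [302. 166.] 0.64 [ 0.5768 -0.1571  0.078 ]
top scr [414. 222.] 0.64 [ 0.4616 -0.4287  0.    ]
```

View pics/side6.png

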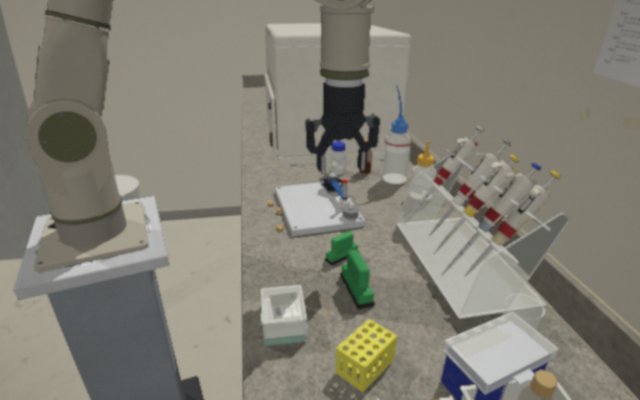

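The side picture shows the block standing upright on the bench at about (358,280), three chips in front of a clear deck, and the jar and tip box undisturbed. Next is a closer look at the post.

Call:
{"fn": "send_rows", "kwargs": {"targets": [[[40, 40, 10, 0, 70], [75, 75, 10, 0, 70], [75, 75, 10, 0, 70]]]}}

```text
time_s: 15.35
ee_pos: [0.5631, -0.2361, 0.1985]
tool_rot: [-0.0, 0.759, 0.651, 0.0]
ft_force: [0.2, -0.9, -0.4]
finger_gap: 0.0702
```

```bash
python3 - <<'E'
from h import *
s=state(); print(s["ee_pos"],s["tool_rot"])
p=viewer.grab_frame("wrist"); save(p,"w7.png")
for r in finder.mark_of(p,"post")[:2]: print(np.round(r["xy"]),r["conf"],np.round(at(p,r["xy"],.078),4))
for r in finder.mark_of(p,"deck")[:2]: print(np.round(r["xy"]),r["conf"],np.round(at(p,r["xy"],0),4))
f=p["frame"].astype(int); m=((f[...,0]>140)&(f[...,1]<60)&(f[...,2]<60)).astype(np.uint8)
n,l,st,c=cv2.connectedComponentsWithStats(m)
for i in range(1,n):
    if st[i,4]>30: print("red",st[i],c[i],at(p,c[i],.092))
b=((f[...,2]>110)&(f[...,0]<70)).astype(np.uint8)
n,l,st,c=cv2.connectedComponentsWithStats(b)
for i in range(1,n):
    if st[i,4]>100: print("blue",st[i],c[i])
E
```

```text
[ 0.56310158 -0.23611343  0.19850455] [-4.47196778e-04  7.59047344e-01  6.51035260e-01  1.40296876e-04]
[336.  85.] 0.96 [ 0.5835 -0.1528  0.078 ]
[270.  40.] 0.61 [ 0.5293 -0.0963  0.    ]
red [329  74  18  19 263] [337.50570342  83.33460076] [ 0.5841397  -0.15307573  0.092     ]
red [563 271  17  11  60] [570.05       276.76666667] [ 0.76042238 -0.34006487  0.092     ]
blue [ 327    0   22   87 1549] [337.08457069  37.26339574]
```

View pics/w7.png

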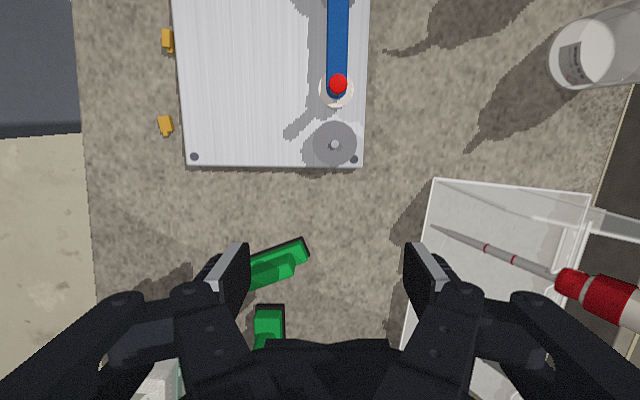

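The wrist picture shows the red-capped post at (337,83), free all round, with the pulley at (334,144). The arm lies along the deck's -y, and two chips on the bench are visible at (167,40) and (165,125).

Call:
{"fn": "send_rows", "kwargs": {"targets": [[[10, 42, 0, 0, 70], [21, 83, 0, 0, 70], [21, 83, -20, 0, 70], [21, 83, -60, 0, 70], [21, 83, -80, 0, 70], [21, 83, -80, 0, 70]]]}}

```text
time_s: 16.25
ee_pos: [0.5804, -0.1578, 0.1185]
tool_rot: [-0.001, 0.762, 0.648, -0.001]
ft_force: [-0.0, -0.5, 1.3]
finger_gap: 0.0698
```

Call:
{"fn": "send_rows", "kwargs": {"targets": [[[3, 4, -30, 0, 70], [3, 4, -59, 0, 70], [3, 4, -59, 0, 70], [3, 4, -59, 0, 0], [3, 4, -59, 0, 0], [3, 4, -59, 0, 0], [3, 4, -59, 0, 0], [3, 4, -59, 0, 0], [3, 4, -59, 0, 0]]], "grip_force": 50}}

```text
time_s: 17.38
ee_pos: [0.5845, -0.153, 0.0612]
tool_rot: [-0.0, 0.761, 0.649, 0.0]
ft_force: [-3.1, 0.7, 7.2]
finger_gap: 0.0112
```

Call:
{"fn": "send_rows", "kwargs": {"targets": [[[-10, 2, 0, -0.1, 0], [-20, 5, 0, -0.2, 0], [-30, 10, 0, -0.3, 0], [-39, 15, 0, -0.4, 0], [-48, 21, 0, -0.5, 0], [-56, 28, 0, -0.6, 0], [-63, 35, 0, -0.7, 0], [-69, 43, 0, -0.8, 0], [-75, 52, 0, -0.9, 0], [-80, 62, 0, -1.0, 0], [-80, 62, 0, -1.0, 0]]]}}

```text
time_s: 18.75
ee_pos: [0.5054, -0.0918, 0.0613]
tool_rot: [0.001, 0.979, 0.204, 0.001]
ft_force: [2.7, -6.2, 2.1]
finger_gap: 0.0116
```

```bash
python3 - <<'E'
from h import *
s=state(); print(s["ee_pos"],s["tool_rot"],s["ft_force"],s["torque"],s["finger_gap"],s["joints"])
E
```

```text
[ 0.50538751 -0.09182864  0.06131976] [0.00106747 0.97897835 0.20395825 0.0011306 ] [ 2.70281326 -6.21981208  2.10519545] [-1.13171882 -0.37636812  0.10357783] 0.011621716477729428 [-0.70074334  0.36862054  0.92378356  1.97858724 -0.35669141  0.96202097
 -0.76161431]
```

Call:
{"fn": "send_rows", "kwargs": {"targets": [[[-1, 2, 0, -0.03, 0], [-2, 5, 0, -0.05, 0], [-2, 5, 0, -0.05, 0], [-2, 5, 0, -0.05, 0]]]}}

```text
time_s: 19.25
ee_pos: [0.5035, -0.0875, 0.0613]
tool_rot: [0.001, 0.984, 0.18, 0.001]
ft_force: [1.6, -5.7, 2.8]
finger_gap: 0.0117
```

Call:
{"fn": "send_rows", "kwargs": {"targets": [[[-1, 2, 0, 0, 0], [-1, 2, 0, 0, 0], [-1, 2, 0, 0, 0]]]}}

```text
time_s: 19.62
ee_pos: [0.5028, -0.0856, 0.0613]
tool_rot: [0.001, 0.984, 0.18, 0.001]
ft_force: [3.5, -5.9, 0.5]
finger_gap: 0.0114
```

Call:
{"fn": "send_rows", "kwargs": {"targets": [[[-1, 2, 0, 0, 0], [-1, 2, 0, 0, 0], [-1, 2, 0, 0, 0]]]}}

```text
time_s: 20.0
ee_pos: [0.5024, -0.0847, 0.0614]
tool_rot: [0.002, 0.984, 0.179, 0.002]
ft_force: [8.3, -10.7, -4.6]
finger_gap: 0.0115
```

Call:
{"fn": "send_rows", "kwargs": {"targets": [[[-1, 2, 0, 0, 0], [-1, 2, 0, 0, 0], [-1, 2, 0, 0, 0]]]}}

```text
time_s: 20.38
ee_pos: [0.5023, -0.0843, 0.0616]
tool_rot: [0.004, 0.984, 0.179, 0.003]
ft_force: [13.5, -17.7, -11.3]
finger_gap: 0.0113
```

Call:
{"fn": "send_rows", "kwargs": {"targets": [[[0, 0, 0, 0, 0], [0, 0, 0, 0, 0], [0, 0, 0, 0, 0], [0, 0, 0, 0, 0]]]}}

```text
time_s: 20.88
ee_pos: [0.5024, -0.0843, 0.0616]
tool_rot: [0.004, 0.984, 0.179, 0.003]
ft_force: [13.8, -17.5, -10.9]
finger_gap: 0.0116
```

```bash
python3 - <<'E'
from h import *
s=state(); print(s["ee_pos"],s["ft_force"],s["joint_velocities"])
P={c:viewer.grab_frame(c) for c in("wrist","side")}
for c,p in P.items():
    for t,z in(("chip_1",.004),("scraper",0),("jar",0),("tips",0),("post",.078)):
        for r in finder.mark_of(p,t)[:3]: print(c,t,np.round(r["xy"]),r["conf"],np.round(at(p,r["xy"],z),3))
a=cv2.resize(P["wrist"]["frame"],(480,300)); b=cv2.resize(P["side"]["frame"][120:320,220:420],(320,300),interpolation=cv2.INTER_CUBIC)
cv2.imwrite("pics/m8.png",np.hstack([a,b])[:,:,::-1])
E
```

```text
[ 0.50237295 -0.08427771  0.06157803] [ 13.7938781  -17.51782632 -10.9233541 ] [ 0.00059973 -0.00189529 -0.00052495  0.00045614  0.00101892 -0.00014116
  0.00011602]
wrist chip_1 [216. 284.] 0.77 [ 0.429 -0.031  0.004]
wrist scraper [617. 333.] 0.64 [ 0.491 -0.324  0.   ]
wrist post [328. 271.] 0.8 [ 0.501 -0.086  0.078]
side chip_1 [266. 203.] 0.59 [ 0.419 -0.027  0.004]
side chip_1 [276. 215.] 0.53 [ 0.422 -0.095  0.004]
side chip_1 [280. 227.] 0.4 [ 0.409 -0.157  0.004]
side scraper [358. 294.] 0.97 [ 0.462 -0.44   0.   ]
side scraper [340. 254.] 0.88 [ 0.492 -0.31   0.   ]
side scraper [314. 207.] 0.43 [ 0.528 -0.093  0.   ]
side jar [339. 174.] 0.72 [0.689 0.079 0.   ]
side tips [282. 328.] 0.89 [ 0.303 -0.465  0.   ]
side post [304. 185.] 0.57 [ 0.493 -0.108  0.078]
```

View pics/m8.png

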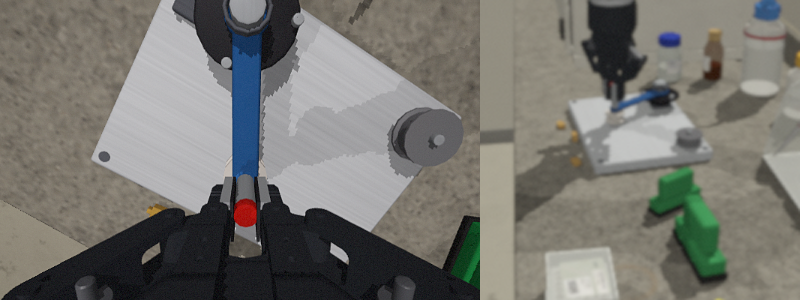

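The picture shows the post pinched between the pads at (246,212). The arm is swung to its stop: the force rose to about 25 N while the tool stopped moving. The chips and block are on the bench, and the jar and tip box have not moved. Handing in.

```bash
python3 -c "
from h import *
print(order.close_job()); s=state(); print(s['time_s'],s['ee_pos'],s['ft_force'],s['finger_gap'])"
```

```text
the job is handed in; nothing more can be done
None
the job is handed in; nothing more can be done
```

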